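# Clear the steamer tally with one stroke

## Robot

A 6-joint arm with a two-finger parallel gripper is mounted at the origin on the work surface. World frame = base frame: x ahead of the robot, y to its left, z up, the work surface at z = 0. Lengths are in mm, angles in rad, forces in N, time in s.
With the tool pointing down it reaches from about 350 to 975 mm from the base axis. Payload 7.1 kg.
Tool frame: the origin (TCP) lies at the very end of the fingers, on their centre line; the grasp point (between the pads) lies ctrl.hold_point_z behind it (ctrl.hold_point_z is the distance from the TCP to the grasp point, in mm); z points along the fingers, y is the line along which they close (so a half turn about z gives the same grasp; the last joint's range is limited). The gripper opens to 88 mm and grips with 3 to 60 N. Pads are 20 mm wide; open, the fingers measure 115 mm over their backs; the gripper's body (75 mm by 178 mm) begins 61 mm behind the grasp point.
Start: joints at [1.219, 0.423, 1.63, -0, 1.089, -0.019], TCP at [204.15, 590.701, 222.675] pointing down, gripper open.
Joint ranges: [-3, 3], [-0.9, 2.11], [0.09, 2.58], [-1.31, 4.45], [0.11, 2.69], [-2.54, 2.54]. Speed limits (rad/s): [2.39, 2.39, 3.01, 3.14, 3.14, 3.14].

## Interface

Orientations are given as a rotation vector (axis times angle).
In Python, from workcell import ctrl gives the robot as it stands. The module is installed in compiled form; this text tells all that it offers.
- The arm moves only by the shell command python3 -m creep 'ROWS'. ROWS is JSON, a list of rows, each an object with "translation": the shift along the tool's x, y, z in mm, a list of three; "angular": the turn, a rotation vector about the tool's x, y, z in rad, a list of three; "jaw": the opening, from 0 (shut) to 1 (fully open). A call has exactly 8 rows; each row is the pose to reach, as a shift and turn from the pose commanded when the call began, along the tool's axes at that moment; what a row does not reach only later rows make up. A row lasts 1/8 s, in which the tool goes at most 62.5 mm and 10.7 degrees, less where a joint would pass 70% of its speed; a pose out of reach is approached as far as the arm can. A call with a gripper value outside its range is refused whole. The fingers move at their own pace and stop on an object; the grip force is fixed at half the most. Time passes only in rows, so rows that repeat a pose let the fingers close, or fill a call up. It gives the time, the measured TCP pose, the force, the opening and the grip force at its end, in the units of the state.
- ctrl.get_obs(): the state, without advancing time (a new reading comes with each control period).
- ctrl.get_image(name): name is "scene" or "top" or "wrist"; returns the picture (384x512x3 uint8, red, green, blue); there is no depth.
- ctrl.camera_info(name): a dict with "camera_matrix" (3x3 intrinsics, pixels), "world_from_camera" (4x4, takes a point from camera to world coordinates). Camera axes: x right, y up, looking along -z (the intrinsics and any distortion apply to the point x, -y, -z); pixel columns grow to the right and rows downward; lengths in mm; the calibration is good to about 2 mm. A picture is of the moment at which its call begins: read the wrist's pose just before it. camera_info takes no time and is no camera call; for the wrist camera it gives the pose at the moment of the call.
- ctrl.close_job(): hands the job in; it is judged then, once.
Trained networks look in the newest picture that a camera, given by its name, has taken for a name from the list of things; names that differ only in an ending like _2 or _b are one class to them, and where a whole thing is asked for, a point or a joint stands for the part that bears it (a point fixed in the world has none). Each returns a list of dicts, best first, with "score" (0 to 1); they miss things now and then, are a little off and sometimes report something else, mostly with a low value. They report only what shows in the picture. A call takes as long as a camera call.
- ctrl.look_for(camera, label): "rect" ([left, top, right, bottom] in pixels, round what is visible of it).
The state is a dict: "t": time; "qpos": joint angles; "qvel": joint speeds; "joint_torque": joint torques, N m; "ee_pos": TCP position; "orientation": TCP orientation; "ft_force": force on the tool from outside, world axes, zero at the start; "moment": the same for the moment, N m; "width": finger opening in mm; "grasp_force": force on a finger pad.
Only numpy, scipy, OpenCV 4.12 (cv2) and the standard library are available. Lean on these libraries where they do the work, as an engineer would, in place of code of your own. Each camera call takes 0.05 s, during which the arm holds its last target. There are 200 camera calls.

## Task

All the bowls are done, so clear the curved tally in front of the steamer: starting at the knob end, run your fingertips along the row and tip the six narrow tags over one after another, so that each lies down along the bar. Leave the broad tag at the end of the row standing, touch lightly so that the tally itself neither shifts nor lifts, and do not disturb the bowls and other things around.

Things in the scene. Friction and masses are not known exactly. Their poses are not given: they have to be found in the camera images.
- tally: the tally: a curved bare-aluminium bar, 26 mm wide, 28 mm high, about 1.8 kg, loose on the counter, its centre line an arc of 220 mm radius. Origin under the middle of the bar at counter height; +x points to the arc's centre, z up, the knob end lies to +y. Hinged steel tags stand along it, 56 mm apart (0.255 rad of arc): from the knob, six narrow ones at 0.765 to -0.51 rad, the broad one at -0.765 rad
- steamer: round aluminium steamer tier inside the tally's arc, fixed, 300 mm across, 84 mm high, with upturned white bowls in it; origin under its middle
- knob_end (a point): centre of the small steel ball (22 mm across, top 54 mm above the counter) that marks the end of the bar where the row starts; 65 mm along the arc before the first narrow tag's hinge
- tag1_hinge (a point): hinge of the first narrow tag counted from the knob, on the bar's centre line, 33 mm above the counter. The tag is a steel plate 20 mm wide across the bar, 3 mm thick, and reaches 46 mm from the hinge (top 78 mm above the counter)
- tag1 (a joint): angle of the first narrow tag, rad: 0 = standing, leaning 0.15 rad back towards the knob against its stop; grows as it swings along the bar away from the knob; past about 0.2 it falls by its own weight; 1.65 = lying down along the bar (top face under 45 mm above the counter). It needs well under 1 N
- tag2_hinge (a point): hinge of the second narrow tag counted from the knob, on the bar's centre line, 33 mm above the counter. The tag is a steel plate 20 mm wide across the bar, 3 mm thick, and reaches 46 mm from the hinge (top 78 mm above the counter)
- tag2 (a joint): angle of the second narrow tag, rad: 0 = standing, leaning 0.15 rad back towards the knob against its stop; grows as it swings along the bar away from the knob; past about 0.2 it falls by its own weight; 1.65 = lying down along the bar (top face under 45 mm above the counter). It needs well under 1 N
- tag3_hinge (a point): hinge of the third narrow tag counted from the knob, on the bar's centre line, 33 mm above the counter. The tag is a steel plate 20 mm wide across the bar, 3 mm thick, and reaches 46 mm from the hinge (top 78 mm above the counter)
- tag3 (a joint): angle of the third narrow tag, rad: 0 = standing, leaning 0.15 rad back towards the knob against its stop; grows as it swings along the bar away from the knob; past about 0.2 it falls by its own weight; 1.65 = lying down along the bar (top face under 45 mm above the counter). It needs well under 1 N
- tag4_hinge (a point): hinge of the fourth narrow tag counted from the knob, on the bar's centre line, 33 mm above the counter. The tag is a steel plate 20 mm wide across the bar, 3 mm thick, and reaches 46 mm from the hinge (top 78 mm above the counter)
- tag4 (a joint): angle of the fourth narrow tag, rad: 0 = standing, leaning 0.15 rad back towards the knob against its stop; grows as it swings along the bar away from the knob; past about 0.2 it falls by its own weight; 1.65 = lying down along the bar (top face under 45 mm above the counter). It needs well under 1 N
- tag5_hinge (a point): hinge of the fifth narrow tag counted from the knob, on the bar's centre line, 33 mm above the counter. The tag is a steel plate 20 mm wide across the bar, 3 mm thick, and reaches 46 mm from the hinge (top 78 mm above the counter)
- tag5 (a joint): angle of the fifth narrow tag, rad: 0 = standing, leaning 0.15 rad back towards the knob against its stop; grows as it swings along the bar away from the knob; past about 0.2 it falls by its own weight; 1.65 = lying down along the bar (top face under 45 mm above the counter). It needs well under 1 N
- tag6_hinge (a point): hinge of the sixth narrow tag counted from the knob, on the bar's centre line, 33 mm above the counter. The tag is a steel plate 20 mm wide across the bar, 3 mm thick, and reaches 46 mm from the hinge (top 78 mm above the counter)
- tag6 (a joint): angle of the sixth narrow tag, rad: 0 = standing, leaning 0.15 rad back towards the knob against its stop; grows as it swings along the bar away from the knob; past about 0.2 it falls by its own weight; 1.65 = lying down along the bar (top face under 45 mm above the counter). It needs well under 1 N
- broad_tag_hinge (a point): hinge of the broad tag, last in the row, 33 mm above the counter; the plate is 50 mm wide across the bar, 3 mm thick and reaches 46 mm from the hinge
- broad_tag (a joint): angle of the broad tag, rad, same sense as the others: 0 = standing, leaning 0.15 rad back towards the knob (its top edge is then 7 mm nearer the knob than its hinge)
- rice_bowl: upturned white rice bowl, 100 mm across, 55 mm high, on the robot's side of the tally; bystander. Origin under its middle
- steel_bowl: upturned steel bowl, 124 mm across, 62 mm high, on the robot's side of the tally; bystander. Origin under its middle
- tea_cup: white cup, 70 mm across, 60 mm high; bystander. Origin under its middle
- sauce_bottle: amber bottle, 60 mm across, 160 mm high; bystander. Origin under its middle
- spice_jar: small glass jar, 48 mm across, 70 mm high; bystander. Origin under its middle
- ladle: steel spoon, 240 mm long, lying; bystander. Origin at its middle

How it is judged:
By the outcome, as a careful person would: the job done as asked, in the order asked, and still so for the second after the job is handed in, with the robot touching nothing.
It also fails if it takes over 42 s, if anything falls off the work surface, if the arm or the gripper's body presses on something with over 40 N, if the wrist force passes 120 N, or if a joint passes its speed limit or range.

## Working session

There is one attempt and no reset: what is moved stays moved. The work goes in short steps, Python scripts to look and compute and a shell command to move; the robot and the scene stay as the last step left them, time stands still between calls to the robot, and variables do not carry over. Pictures are saved under pics/ and viewed, at most 10 in all, crops included, and the job is handed in when it is done.

```bash
mkdir -p pics
python3 - <<'E'
from workcell import ctrl
import cv2
o=ctrl.get_obs();print(o, ctrl.hold_point_z)
for c in("top","scene"):
    cv2.imwrite(f"pics/{c}0.png",ctrl.get_image(c)[:,:,::-1])
    i=ctrl.camera_info(c);print(c,i)
    for n in("knob_end","tag1_hinge","broad_tag_hinge","tally","steamer","rice_bowl","steel_bowl","tea_cup","sauce_bottle","spice_jar","ladle","tag1"):
        print(n,[( [round(float(x)) for x in d["rect"]],round(d["score"],2)) for d in ctrl.look_for(c,n)[:7]])
E
```

```text
{'t': 0.0, 'qpos': array([ 1.21901599e+00,  4.23847668e-01,  1.63065628e+00, -1.80595277e-05,
        1.08857090e+00, -1.90031018e-02]), 'qvel': array([-0.00024298,  0.00034231, -0.00013318, -0.00016175,  0.00074282,
       -0.00072782]), 'joint_torque': array([-1.99726193e-03, -5.44634342e+01, -2.73659223e+01,  6.42745988e-02,
        2.28965271e-02, -1.38209793e-04]), 'ee_pos': array([203.96744831, 590.21934308, 221.91066703]), 'orientation': array([-5.20260863e-01, -3.09795254e+00,  2.29277086e-03]), 'ft_force': array([-0.1943739 ,  0.39370039,  0.69003744]), 'moment': array([ 0.02112328, -0.01054507,  0.00943156]), 'grasp_force': 0.0, 'width': 87.88653717651223} 18.700000000000003
top {'camera_matrix': array([[453.57152654,   0.        , 253.63267335],
       [  0.        , 453.57152654, 192.24878986],
       [  0.        ,   0.        ,   1.        ]]), 'world_from_camera': array([[-2.03874838e-02,  9.86626963e-01, -1.61714523e-01,
         3.18794927e+02],
       [-9.99747704e-01, -2.16433426e-02, -6.00790324e-03,
        -1.61662815e+00],
       [-9.42760216e-03,  1.61551237e-
[... 1215 characters left out ...]
0]])}
knob_end [([191, 175, 317, 248], 0.86)]
tag1_hinge [([191, 168, 316, 249], 0.63)]
broad_tag_hinge [([194, 175, 318, 249], 0.92), ([295, 196, 301, 207], 0.74)]
tally [([188, 170, 316, 253], 0.79), ([244, 155, 277, 183], 0.35)]
steamer [([154, 185, 284, 286], 0.58)]
rice_bowl [([291, 177, 321, 203], 0.88)]
steel_bowl [([242, 151, 278, 184], 0.57), ([381, 206, 414, 237], 0.2)]
tea_cup [([380, 205, 412, 238], 0.59), ([190, 167, 313, 251], 0.58)]
sauce_bottle []
spice_jar [([174, 139, 188, 157], 0.74), ([191, 168, 319, 250], 0.5)]
ladle [([407, 239, 433, 315], 0.88), ([194, 168, 315, 249], 0.16)]
tag1 [([268, 179, 275, 189], 0.51), ([308, 213, 312, 224], 0.42), ([284, 185, 289, 197], 0.38)]
```

Run:
```python
import cv2
a=cv2.imread("pics/top0.png")[90:280,90:410]
b=cv2.imread("pics/scene0.png")[130:290,150:440]
cv2.imwrite("pics/top0c.png",cv2.resize(a[70:150,90:250],None,fx=5,fy=5,interpolation=cv2.INTER_CUBIC))
cv2.imwrite("pics/scene0c.png",cv2.resize(b[20:130,10:190],None,fx=4.4,fy=4.4,interpolation=cv2.INTER_CUBIC))
```

```text
(no output)
```

View pics/top0c.png

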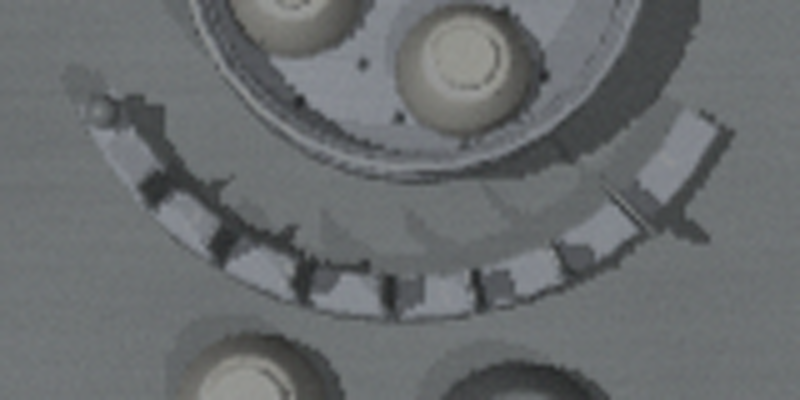

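View pics/scene0c.png

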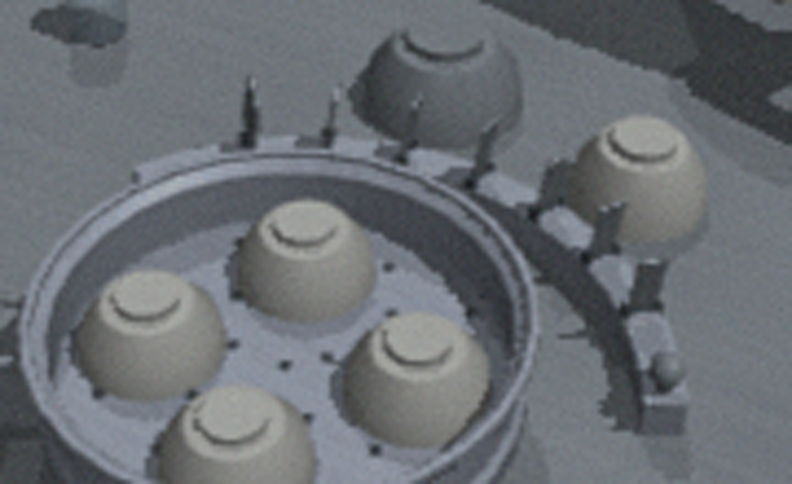

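```bash
cat > h.py <<'E'
import numpy as np
from scipy.optimize import least_squares
from workcell import ctrl
R=220.
ANG=[.765-.255*i for i in range(7)]
def loc(phi,z,ds=0,r=R):   # tally frame; ds mm towards -y along the arc
    phi=phi-ds/R; return np.array([R-r*np.cos(phi), r*np.sin(phi), z])
def world(p,P): c,s=np.cos(p[2]),np.sin(p[2]); return np.array([p[0]+c*P[0]-s*P[1],p[1]+s*P[0]+c*P[1],P[2]])
def proj(i,P):
    W=np.array(i["world_from_camera"]);K=i["camera_matrix"]
    q=W[:3,:3].T@(P-W[:3,3]); u=K@np.array([q[0],-q[1],-q[2]]); return u[:2]/u[2]
KN=loc(.765,43,-65)
def fit(obs,x0=(540,60,0)):
    f=lambda p:np.concatenate([proj(i,world(p,P))-uv for i,P,uv in obs])
    s=least_squares(f,x0,loss="soft_l1",x_scale=[10,10,.1]); return s.x,f(s.x).reshape(-1,2)
def ray(i,uv,z):
    W=np.array(i["world_from_camera"]);K=i["camera_matrix"]
    d=W[:3,:3]@np.array([(uv[0]-K[0,2])/K[0,0],-(uv[1]-K[1,2])/K[1,1],-1]);return W[:3,3]+d*(z-W[2,3])/d[2]
E
python3 - <<'E'
from h import *
np.set_printoptions(precision=2,suppress=True)
t,s=ctrl.camera_info("top"),ctrl.camera_info("scene")
T=lambda x,y:np.array([(x+.5)/5-.5+180,(y+.5)/5-.5+160])
S=lambda x,y:np.array([(x+.5)/4.4-.5+160,(y+.5)/4.4-.5+150])
ot=[(t,KN,T(102,108))]+[(t,loc(a,55,-3.5),T(*q)) for a,q in zip(ANG,[(158,188),(222,240),(303,282),(390,295),(480,290),(573,255),(630,208)])]
os=[(s,KN,S(666,370))]+[(s,loc(a,33),S(*q)) for a,q in zip(ANG,[(645,305),(600,250),(540,212),(478,183),(405,158),(328,145),(248,145)])]
for o in(ot,os,ot+os):
    p,r=fit(o);print(p,r.ravel())
for n,r,z in(("rice",(217,226,243,256),40),("steel",(266,230,303,270),40),("steamer",(212,104,313,197),60),("bottle",(370,184,401,204),80)):
    print(n,ray(t,((r[0]+r[2])/2,(r[1]+r[3])/2),z))
print([world(p,loc(a,33)) for a in ANG],world(p,KN))
E
```

```text
[469.87  -7.29  -0.05] [ 0.71  1.21 -0.18 -0.17  0.41  0.37  0.09 -0.77  0.01 -0.33 -0.45 -0.75
 -2.49  0.49  0.54  0.19]
[475.41  -4.17  -0.05] [ 0.43  0.41 -0.73  0.77  0.15  0.65  1.13 -0.94  0.1  -1.95 -0.11 -1.12
 -0.42 -0.2  -0.38  0.61]
[471.59  -6.14  -0.06] [ 0.46  0.53 -0.48 -0.83  0.07 -0.25 -0.27 -1.35 -0.37 -0.87 -0.82 -1.23
 -2.85  0.05  0.21 -0.2   0.23 -0.77 -0.9  -0.3   0.03 -0.34  1.06 -1.87
  0.08 -2.84 -0.09 -1.98 -0.34 -1.06 -0.24 -0.26]
rice [400.81  85.74  40.  ]
steel [368.75 -86.94  40.  ]
steamer [689.96 -24.48  60.  ]
bottle [ 535.37 -407.14   80.  ]
[array([541.18, 142.61,  33.  ]), array([505.46,  99.56,  33.  ]), array([481.75,  48.88,  33.  ]), array([471.59,  -6.14,  33.  ]), array([475.64, -61.94,  33.  ]), array([ 493.63, -114.92,   33.  ]), array([ 524.4 , -161.64,   33.  ])] [594.52 179.34  43.  ]
```

```bash
cat >> h.py <<'E'
from scipy.spatial.transform import Rotation as Ro
def rel(p,phi,z,o=None,flip=0):
    """shift/turn from the present pose to tool-down over arc angle phi, tool y along the arc"""
    o=o or ctrl.get_obs(); R0=Ro.from_rotvec(o["orientation"]).as_matrix()
    P=world(p,loc(phi,z)); c=phi
    t=np.array([-np.sin(c),-np.cos(c),0])  # forward tangent, tally frame (phi decreasing)
    t=world((0,0,p[2]),t)*(-1 if flip else 1)
    zt=np.array([0,0,-1.]); M=np.column_stack([np.cross(t,zt),t,zt])
    return R0.T@(P-o["ee_pos"]), Ro.from_matrix(R0.T@M).as_rotvec(), P
E
python3 - <<'E'
from h import *
np.set_printoptions(precision=3,suppress=True)
p=(471.6,-6.1,-.055)
o=ctrl.get_obs();print(Ro.from_rotvec(o["orientation"]).as_matrix())
print(ctrl.camera_info("wrist")["world_from_camera"])
for f in(0,1):
  for phi in (.92,0,-.5): print(f,phi,*rel(p,phi,200,o,f))
E
```

```text
[[-0.945  0.327 -0.   ]
 [ 0.327  0.945  0.   ]
 [ 0.     0.    -1.   ]]
[[  0.327  -0.913  -0.242 138.723]
 [  0.945   0.316   0.084 615.282]
 [ -0.     -0.257   0.967 384.732]
 [  0.      0.      0.      1.   ]]
0 0.92 [-483.149 -284.574   22.65 ] [ 0.    -0.    -2.499] [567.81  163.901 200.   ]
0 0 [-447.757 -476.678   22.651] [-0.    -0.     2.864] [471.6  -6.1 200. ]
0 -0.5 [-502.582 -570.722   22.65 ] [-0.    -0.     2.364] [ 492.693 -112.895  200.   ]
1 0.92 [-483.149 -284.574   22.65 ] [-0.    -0.     0.642] [567.81  163.901 200.   ]
1 0 [-447.757 -476.678   22.651] [ 0.    -0.    -0.278] [471.6  -6.1 200. ]
1 -0.5 [-502.582 -570.722   22.65 ] [ 0.    -0.    -0.778] [ 492.693 -112.895  200.   ]
```

```bash
python3 -m creep '[{"translation":[-30,-27,-5],"angular":[0,0,0],"jaw":0},{"translation":[-70,-64,-10],"angular":[0,0,0],"jaw":0},{"translation":[-112,-102,-20],"angular":[0,0,0],"jaw":0},{"translation":[-154,-140,-30],"angular":[0,0,0],"jaw":0},{"translation":[-196,-178,-40],"angular":[0,0,0],"jaw":0},{"translation":[-238,-216,-50],"angular":[0,0,0],"jaw":0},{"translation":[-280,-254,-55],"angular":[0,0,0],"jaw":0},{"translation":[-320,-290,-55],"angular":[0,0,0],"jaw":0}]' && python3 -m creep '[{"translation":[-38,-35,0],"angular":[0,0,0],"jaw":0},{"translation":[-72,-66,0],"angular":[0,0,0],"jaw":0},{"translation":[-100,-95,0],"angular":[0,0,0],"jaw":0},{"translation":[-122,-120,0],"angular":[0,0,0],"jaw":0},{"translation":[-135,-130,0],"angular":[0,0,0],"jaw":0},{"translation":[-135,-130,0],"angular":[0,0,0],"jaw":0},{"translation":[-135,-130,0],"angular":[0,0,0],"jaw":0},{"translation":[-135,-130,0],"angular":[0,0,0],"jaw":0}]'
python3 - <<'E'
from h import *
import cv2
i=ctrl.camera_info("wrist");im=ctrl.get_image("wrist")[:,:,::-1].copy()
cv2.imwrite("pics/w1.png",im)
print(i["camera_matrix"],{k:v for k,v in i.items() if k not in("camera_matrix","world_from_camera")})
for n in("knob_end","tag1_hinge","tag1","broad_tag","broad_tag_hinge"):
    print(n,[( [round(float(x)) for x in d["rect"]],round(d["score"],2)) for d in ctrl.look_for("wrist",n)[:8]])
p=(471.6,-6.1,-.055)
im=cv2.resize(im,None,fx=1.5,fy=1.5)
for P in [KN]+[loc(a,33) for a in ANG]:
    u=proj(i,world(p,P));print(u.round(1)); cv2.drawMarker(im,tuple(int(v*1.5) for v in u),(0,0,255),0,8)
cv2.imwrite("pics/w1b.png",im)
E
```

```text
t: 2.3
ee_pos: [412.9, 210.5, 278.5]
orientation: [0.52, 3.097, 0.002]
ft_force: [1.0, -0.1, 0.7]
width: 11.2
grasp_force: 0.0
t: 3.3
ee_pos: [496.6, 46.1, 277.7]
orientation: [-0.518, -3.098, -0.0]
ft_force: [-0.6, 0.2, -1.5]
width: 0.2
grasp_force: 0.0
[[296.3377321    0.         258.53028741]
 [  0.         296.3377321  190.63223265]
 [  0.           0.           1.        ]] {}
knob_end [([102, 143, 382, 272], 0.91)]
tag1_hinge [([106, 139, 380, 276], 0.67)]
tag1 [([138, 193, 160, 212], 0.75), ([333, 165, 356, 190], 0.63), ([296, 151, 310, 174], 0.62), ([211, 153, 221, 168], 0.62), ([254, 147, 263, 168], 0.52), ([175, 171, 184, 188], 0.51)]
broad_tag [([105, 221, 145, 244], 0.87)]
broad_tag_hinge [([102, 142, 384, 274], 0.96)]
[370.3 200.2]
[333.  171.7]
[296.  157.6]
[255.7 153.3]
[215.6 159.3]
[179.5 174.9]
[150.2 198.4]
[129.7 227.4]
```

View pics/w1b.png

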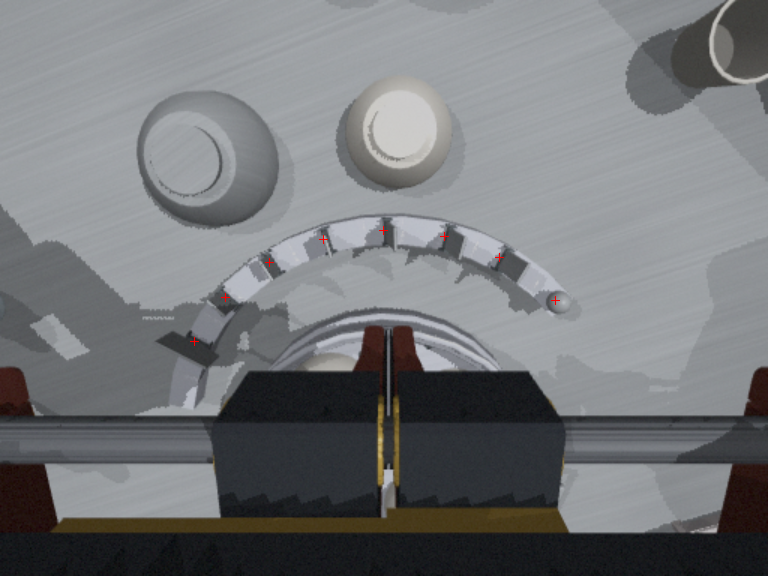

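The wrist view shows the whole row: knob at about (372,201), narrow tags from (335,175) around to (148,201), broad tag at (125,232). The predicted hinges land within a few pixels. I'll refit with these detections.

Run:
```python
from h import *
np.set_printoptions(precision=2,suppress=True)
i=ctrl.camera_info("wrist")
p0=(471.6,-6.1,-.055)
rs=[(333,165,356,190),(296,151,310,174),(254,147,263,168),(211,153,221,168),(175,171,184,188),(138,193,160,212),(105,221,145,244)]
def f(p):
    e=list(proj(i,world(p,KN))-[372.3,200.7])
    for k,(a,r) in enumerate(zip(ANG,rs)):
        w=25 if k==6 else 10
        q=np.array([proj(i,world(p,loc(a,33+h,d,R+s))) for h,d in((0,0),(45,-7)) for s in(-w,w)])
        e+=list((np.r_[q.min(0),q.max(0)]-r))
    return np.array(e)
s=least_squares(f,p0,loss="soft_l1",x_scale=[10,10,.1]);p=s.x
e=f(p);print(p,e[:2]);print(e[2:].reshape(-1,4))
for z,nm in((130,"above"),):
    for phi in(.765+34/220,): print(*rel(p,phi,z,None,1))
o=ctrl.get_obs();print(o["ee_pos"],o["qpos"])
```

```text
[474.27  -4.47  -0.05] [ 0.15 -0.02]
[[-1.61  1.1  -2.68 -1.23]
 [ 0.22  0.35  0.7  -1.02]
 [ 3.59 -0.04  0.48 -0.7 ]
 [ 4.53  0.45 -0.39  4.4 ]
 [-2.   -0.96  1.73 -0.33]
 [-0.06  1.87 -2.12 -0.63]
 [-2.14 -0.46  2.66  2.53]]
[-29.8  137.59 147.74] [0.   0.   0.64] [569.99 165.7  130.  ]
[496.91  45.36 277.73] [ 0.07  0.17  1.85  0.    1.12 -1.17]
```

```bash
python3 -m creep '[{"translation":[-6,28,10],"angular":[0,0,0.12],"jaw":0},{"translation":[-13,60,30],"angular":[0,0,0.26],"jaw":0},{"translation":[-20,92,60],"angular":[0,0,0.40],"jaw":0},{"translation":[-26,120,95],"angular":[0,0,0.54],"jaw":0},{"translation":[-29,134,125],"angular":[0,0,0.62],"jaw":0},{"translation":[-30,138,142],"angular":[0,0,0.64],"jaw":0},{"translation":[-30,138,148],"angular":[0,0,0.64],"jaw":0},{"translation":[-30,138,148],"angular":[0,0,0.64],"jaw":0}]'
python3 - <<'E'
from h import *
import cv2
np.set_printoptions(precision=2,suppress=True)
p=(474.3,-4.5,-.05)
i=ctrl.camera_info("wrist");im=ctrl.get_image("wrist")[:,:,::-1].copy()
im=cv2.resize(im,None,fx=1.5,fy=1.5)
for P in [KN]+[loc(a,33) for a in ANG]:
    u=proj(i,world(p,P));cv2.drawMarker(im,tuple(int(v*1.5+.25) for v in u),(0,0,255),0,8)
for a in ANG:
    for s in(-10,10):
        u=proj(i,world(p,loc(a,78,-7,R+s)));cv2.drawMarker(im,tuple(int(v*1.5+.25) for v in u),(0,255,0),0,6)
u=proj(i,ctrl.get_obs()["ee_pos"]);cv2.drawMarker(im,tuple(int(v*1.5) for v in u),(255,0,0),0,10)
cv2.imwrite("pics/w2.png",im)
print(*rel(p,.765+34/220,66,None,1),ctrl.get_obs()["ee_pos"],u)
E
```

```text
t: 4.6
ee_pos: [570.4, 165.2, 130.1]
orientation: [1.468, 2.777, 0.0]
ft_force: [-0.4, 0.7, -0.7]
width: 0.8
grasp_force: 0.0
[ 1.15 -0.68 64.57] [ 0.  0. -0.] [569.58 165.92  66.  ] [570.72 165.34 130.57] [256.41 236.98]
```

View pics/w2.png

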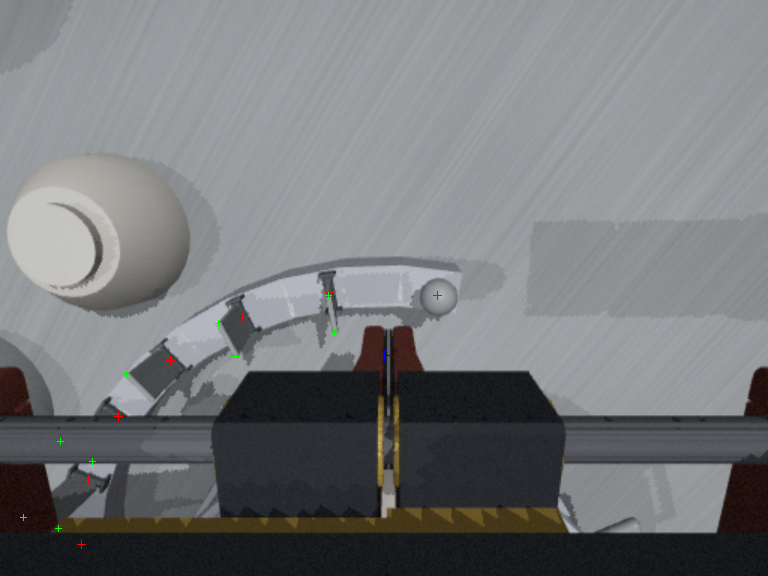

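Markers sit on the knob and on tags 1–5 within a millimetre or two; fingertips are at about (388,350), between knob and tag 1. I descend here.

```bash
python3 -m creep '[{"translation":[1,-0.5,12],"angular":[0,0,0],"jaw":0},{"translation":[1,-0.5,26],"angular":[0,0,0],"jaw":0},{"translation":[1,-0.5,40],"angular":[0,0,0],"jaw":0},{"translation":[1,-0.5,52],"angular":[0,0,0],"jaw":0},{"translation":[1,-0.5,60],"angular":[0,0,0],"jaw":0},{"translation":[1,-0.5,65],"angular":[0,0,0],"jaw":0},{"translation":[1,-0.5,66],"angular":[0,0,0],"jaw":0},{"translation":[1,-0.5,66],"angular":[0,0,0],"jaw":0}]'
python3 -m creep '[{"translation":[-0.1,-5,0],"angular":[0,0,-0.0227],"jaw":0},{"translation":[-0.2,-10,0],"angular":[0,0,-0.0455],"jaw":0},{"translation":[-0.5,-15,0],"angular":[0,0,-0.0682],"jaw":0},{"translation":[-0.9,-20,0],"angular":[0,0,-0.0909],"jaw":0},{"translation":[-1.4,-25,0],"angular":[0,0,-0.1136],"jaw":0},{"translation":[-2.0,-29.9,0],"angular":[0,0,-0.1364],"jaw":0},{"translation":[-2.8,-34.9,0],"angular":[0,0,-0.1591],"jaw":0},{"translation":[-3.6,-39.8,0],"angular":[0,0,-0.1818],"jaw":0}]'
python3 - <<'E'
from h import *
import cv2
np.set_printoptions(precision=2,suppress=True)
p=(474.3,-4.5,-.05)
i=ctrl.camera_info("wrist");im=ctrl.get_image("wrist")[:,:,::-1].copy()
cv2.imwrite("pics/w3.png",cv2.resize(im,None,fx=1.5,fy=1.5))
print(*rel(p,.765+34/220-40/220,64,None,1))
E
```

```text
t: 5.65
ee_pos: [569.7, 166.4, 63.9]
orientation: [1.468, 2.777, 0.0]
ft_force: [-0.4, 0.9, 0.6]
width: 0.6
grasp_force: 0.0
t: 6.65
ee_pos: [538.3, 140.7, 63.7]
orientation: [-1.208, -2.9, 0.0]
ft_force: [0.2, -0.6, -0.6]
width: 0.4
grasp_force: 0.0
[-0.67  0.87 -0.43] [-0. -0. -0.] [538.82 140.43  64.  ]
```

View pics/w3.png

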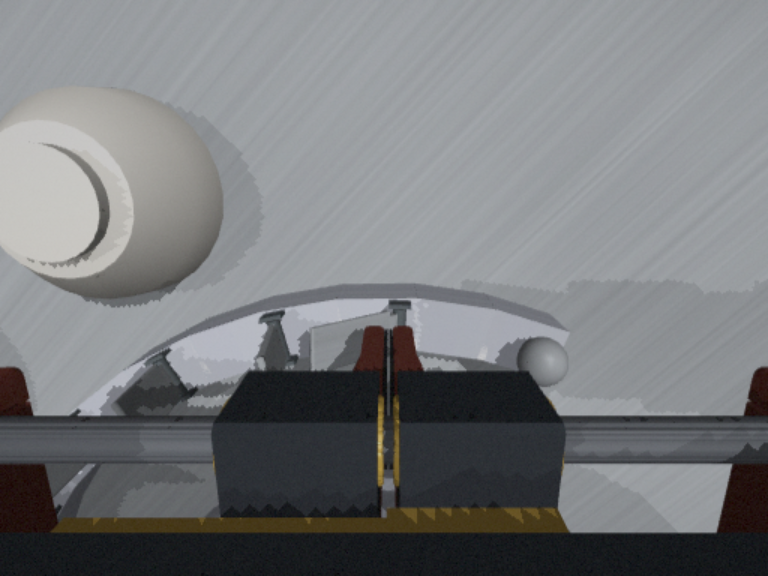

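Tag 1 lies along the bar at about (350,340), and tag 2 still stands at (275,340). The sweep continues.

```bash
python3 -m creep '[{"translation":[-0.1,-5,0],"angular":[0,0,-0.0227],"jaw":0},{"translation":[-0.2,-10,0],"angular":[0,0,-0.0455],"jaw":0},{"translation":[-0.5,-15,0],"angular":[0,0,-0.0682],"jaw":0},{"translation":[-0.9,-20,0],"angular":[0,0,-0.0909],"jaw":0},{"translation":[-1.4,-25,0],"angular":[0,0,-0.1136],"jaw":0},{"translation":[-2.0,-29.9,0],"angular":[0,0,-0.1364],"jaw":0},{"translation":[-2.8,-34.9,0],"angular":[0,0,-0.1591],"jaw":0},{"translation":[-3.6,-39.8,0],"angular":[0,0,-0.1818],"jaw":0}]'
python3 -m creep '[{"translation":[-0.1,-5,0],"angular":[0,0,-0.0227],"jaw":0},{"translation":[-0.2,-10,0],"angular":[0,0,-0.0455],"jaw":0},{"translation":[-0.5,-15,0],"angular":[0,0,-0.0682],"jaw":0},{"translation":[-0.9,-20,0],"angular":[0,0,-0.0909],"jaw":0},{"translation":[-1.4,-25,0],"angular":[0,0,-0.1136],"jaw":0},{"translation":[-2.0,-29.9,0],"angular":[0,0,-0.1364],"jaw":0},{"translation":[-2.8,-34.9,0],"angular":[0,0,-0.1591],"jaw":0},{"translation":[-3.6,-39.8,0],"angular":[0,0,-0.1818],"jaw":0}]'
python3 -m creep '[{"translation":[-0.1,-5,0],"angular":[0,0,-0.0227],"jaw":0},{"translation":[-0.2,-10,0],"angular":[0,0,-0.0455],"jaw":0},{"translation":[-0.5,-15,0],"angular":[0,0,-0.0682],"jaw":0},{"translation":[-0.9,-20,0],"angular":[0,0,-0.0909],"jaw":0},{"translation":[-1.4,-25,0],"angular":[0,0,-0.1136],"jaw":0},{"translation":[-2.0,-29.9,0],"angular":[0,0,-0.1364],"jaw":0},{"translation":[-2.8,-34.9,0],"angular":[0,0,-0.1591],"jaw":0},{"translation":[-3.6,-39.8,0],"angular":[0,0,-0.1818],"jaw":0}]'
python3 - <<'E'
from h import *
import cv2
np.set_printoptions(precision=2,suppress=True)
p=(474.3,-4.5,-.05)
i=ctrl.camera_info("wrist");im=ctrl.get_image("wrist")[:,:,::-1].copy()
im=cv2.resize(im,None,fx=1.5,fy=1.5)
for P in [KN]+[loc(a,33) for a in ANG]:
    u=proj(i,world(p,P));cv2.drawMarker(im,tuple(int(v*1.5+.25) for v in u),(0,0,255),0,8)
cv2.imwrite("pics/w4.png",im)
print(*rel(p,.765+34/220-160/220,64,None,1))
E
```

```text
t: 7.7
ee_pos: [512.6, 110.1, 63.7]
orientation: [0.94, 2.998, -0.0]
ft_force: [0.7, -0.4, 0.2]
width: 0.3
grasp_force: 0.0
t: 8.7
ee_pos: [492.9, 75.3, 63.7]
orientation: [0.664, 3.071, 0.0]
ft_force: [0.5, 0.1, 0.9]
width: 0.2
grasp_force: 0.0
t: 9.7
ee_pos: [479.7, 37.6, 63.7]
orientation: [-0.382, -3.118, 0.0]
ft_force: [-0.2, 0.2, -0.0]
width: 0.4
grasp_force: 0.0
[-0.96  0.27 -0.36] [-0. -0. -0.] [480.45  37.28  64.  ]
```

View pics/w4.png

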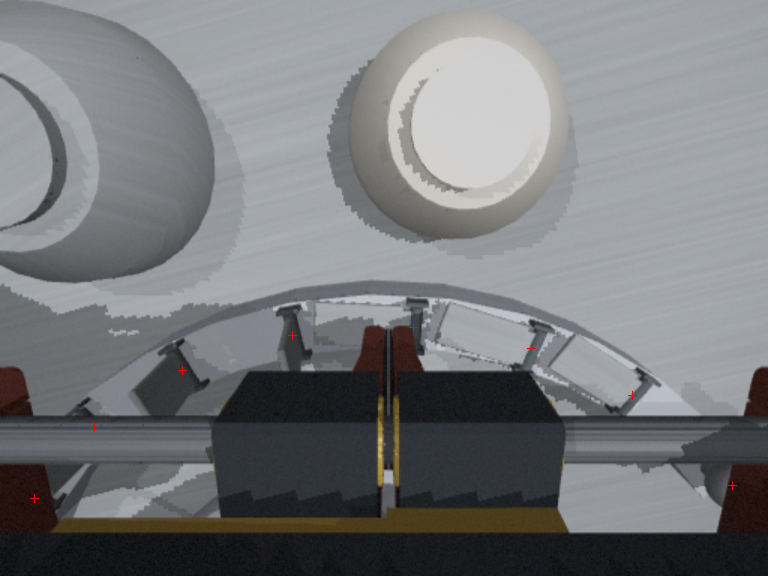

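Tags 1–3 lie flat at (600,370), (487,333) and (360,322), the hinges sit where predicted so the bar has not moved, and tag 4 stands at (293,340).

```bash
python3 -m creep '[{"translation":[-0.1,-5,0],"angular":[0,0,-0.0227],"jaw":0},{"translation":[-0.2,-10,0],"angular":[0,0,-0.0455],"jaw":0},{"translation":[-0.5,-15,0],"angular":[0,0,-0.0682],"jaw":0},{"translation":[-0.9,-20,0],"angular":[0,0,-0.0909],"jaw":0},{"translation":[-1.4,-25,0],"angular":[0,0,-0.1136],"jaw":0},{"translation":[-2.0,-29.9,0],"angular":[0,0,-0.1364],"jaw":0},{"translation":[-2.8,-34.9,0],"angular":[0,0,-0.1591],"jaw":0},{"translation":[-3.6,-39.8,0],"angular":[0,0,-0.1818],"jaw":0}]'
python3 -m creep '[{"translation":[-0.1,-5,0],"angular":[0,0,-0.0227],"jaw":0},{"translation":[-0.2,-10,0],"angular":[0,0,-0.0455],"jaw":0},{"translation":[-0.5,-15,0],"angular":[0,0,-0.0682],"jaw":0},{"translation":[-0.9,-20,0],"angular":[0,0,-0.0909],"jaw":0},{"translation":[-1.4,-25,0],"angular":[0,0,-0.1136],"jaw":0},{"translation":[-2.0,-29.9,0],"angular":[0,0,-0.1364],"jaw":0},{"translation":[-2.8,-34.9,0],"angular":[0,0,-0.1591],"jaw":0},{"translation":[-3.6,-39.8,0],"angular":[0,0,-0.1818],"jaw":0}]'
python3 -m creep '[{"translation":[-0.1,-5,0],"angular":[0,0,-0.0227],"jaw":0},{"translation":[-0.2,-10,0],"angular":[0,0,-0.0455],"jaw":0},{"translation":[-0.5,-15,0],"angular":[0,0,-0.0682],"jaw":0},{"translation":[-0.9,-20,0],"angular":[0,0,-0.0909],"jaw":0},{"translation":[-1.4,-25,0],"angular":[0,0,-0.1136],"jaw":0},{"translation":[-2.0,-29.9,0],"angular":[0,0,-0.1364],"jaw":0},{"translation":[-2.8,-34.9,0],"angular":[0,0,-0.1591],"jaw":0},{"translation":[-3.6,-39.8,0],"angular":[0,0,-0.1818],"jaw":0}]'
python3 - <<'E'
from h import *
import cv2
np.set_printoptions(precision=2,suppress=True)
p=(474.3,-4.5,-.05)
i=ctrl.camera_info("wrist");im=ctrl.get_image("wrist")[:,:,::-1].copy()
im=cv2.resize(im,None,fx=1.5,fy=1.5)
for P in [KN]+[loc(a,33) for a in ANG]:
    u=proj(i,world(p,P));cv2.drawMarker(im,tuple(int(v*1.5+.25) for v in u),(0,0,255),0,8)
cv2.imwrite("pics/w5.png",im)
print(*rel(p,.765+34/220-280/220,64,None,1))
E
```

```text
t: 10.75
ee_pos: [473.6, -1.9, 63.7]
orientation: [0.098, 3.14, -0.0]
ft_force: [-0.3, -0.6, 1.3]
width: 0.1
grasp_force: 0.0
t: 11.75
ee_pos: [474.7, -41.8, 63.7]
orientation: [-0.188, 3.136, -0.0]
ft_force: [-0.7, 0.4, 0.8]
width: 0.6
grasp_force: 0.0
t: 12.75
ee_pos: [483.0, -80.9, 63.7]
orientation: [-0.471, 3.106, -0.0]
ft_force: [1.0, -0.7, -0.6]
width: 0.6
grasp_force: 0.0
[-0.76 -0.09 -0.26] [-0.  0. -0.] [484.06 -81.18  64.  ]
```

View pics/w5.png

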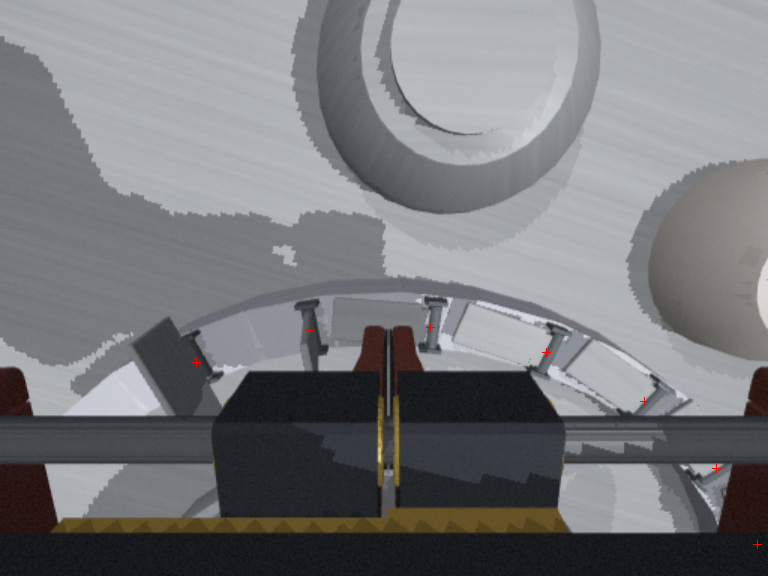

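Tags 4 and 5 are now down too. Tag 6 stands at (310,330) and the broad tag at (185,365). Last stroke, then straight up.

```bash
python3 -m creep '[{"translation":[-0.1,-5,0],"angular":[0,0,-0.0227],"jaw":0},{"translation":[-0.2,-10,0],"angular":[0,0,-0.0455],"jaw":0},{"translation":[-0.5,-15,0],"angular":[0,0,-0.0682],"jaw":0},{"translation":[-0.9,-20,0],"angular":[0,0,-0.0909],"jaw":0},{"translation":[-1.4,-25,0],"angular":[0,0,-0.1136],"jaw":0},{"translation":[-2.0,-29.9,0],"angular":[0,0,-0.1364],"jaw":0},{"translation":[-2.8,-34.9,0],"angular":[0,0,-0.1591],"jaw":0},{"translation":[-3.6,-39.8,0],"angular":[0,0,-0.1818],"jaw":0}]'
python3 -m creep '[{"translation":[0,0,0],"angular":[0,0,0],"jaw":0},{"translation":[0,0,-10],"angular":[0,0,0],"jaw":0},{"translation":[0,0,-35],"angular":[0,0,0],"jaw":0},{"translation":[0,0,-70],"angular":[0,0,0],"jaw":0},{"translation":[0,0,-110],"angular":[0,0,0],"jaw":0},{"translation":[0,0,-150],"angular":[0,0,0],"jaw":0},{"translation":[0,0,-185],"angular":[0,0,0],"jaw":0},{"translation":[0,0,-200],"angular":[0,0,0],"jaw":0}]'
python3 -m creep '[{"translation":[0,0,0],"angular":[0,0,0.05],"jaw":0},{"translation":[-15,10,-10],"angular":[0,0,0.1],"jaw":0},{"translation":[-35,30,-20],"angular":[0,0,0.2],"jaw":0},{"translation":[-55,50,-30],"angular":[0,0,0.3],"jaw":0},{"translation":[-65,60,-30],"angular":[0,0,0.4],"jaw":0},{"translation":[-70,65,-30],"angular":[0,0,0.45],"jaw":0},{"translation":[-70,65,-30],"angular":[0,0,0.45],"jaw":0},{"translation":[-70,65,-30],"angular":[0,0,0.45],"jaw":0}]'
python3 - <<'E'
from h import *
import cv2
p=(474.3,-4.5,-.05)
i=ctrl.camera_info("wrist");im=ctrl.get_image("wrist")[:,:,::-1].copy()
im=cv2.resize(im,None,fx=1.5,fy=1.5)
for P in [KN]+[loc(a,33) for a in ANG]:
    u=proj(i,world(p,P));cv2.drawMarker(im,tuple(int(v*1.5+.25) for v in u),(0,0,255),0,8)
cv2.imwrite("pics/w6.png",im)
E
```

```text
t: 13.8
ee_pos: [498.2, -117.9, 63.7]
orientation: [0.752, -3.05, 0.0]
ft_force: [0.0, 0.6, -1.6]
width: 0.8
grasp_force: 0.0
t: 14.8
ee_pos: [498.8, -117.6, 266.2]
orientation: [-0.749, 3.048, -0.003]
ft_force: [-0.9, 0.1, -0.5]
width: 0.2
grasp_force: 0.0
t: 15.8
ee_pos: [529.6, -27.7, 293.2]
orientation: [0.051, -3.14, -0.0]
ft_force: [-0.1, -0.4, -0.4]
width: 0.5
grasp_force: 0.0
```

View pics/w6.png

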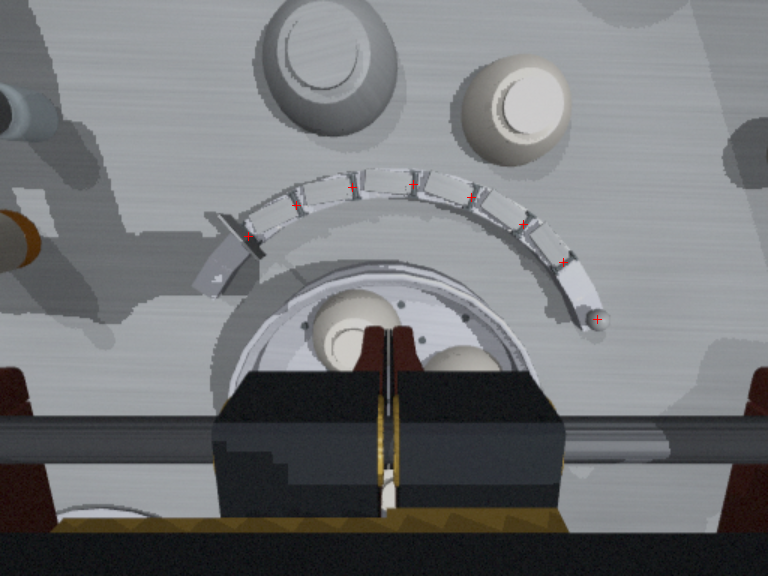

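All six narrow tags lie flat, from (553,243) round to (272,215). The broad tag stands at (243,235), the knob and hinges are on their marks, and the bowls in view look undisturbed.

```bash
python3 -c "
from workcell import ctrl
print(ctrl.close_job())"
```

```text
the job is handed in; nothing more can be done
None
```

I tipped the six narrow tags over in order from the knob end and handed the job in about 16 s into the 42 s limit; in the last wrist picture all six lie along the bar, the broad tag stands, and the tally and the bowls in view have not visibly moved.

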